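# Hang the ear defenders over the welding cart's push handle

## Task

Hang the yellow ear defenders on the welding cart: drape their headband over the straight tube of the cart's black push handle, one cup on each side of it, clear of the brush holster clamped there. Lower the headband right down to the tube before you let go, do not drop it on, and let it come to rest hanging freely. Leave the spray bottle, the red magnet and the hammer on the bench where they are.

Things in the scene. Friction and masses are not known exactly. Their poses are not given: they have to be found in the camera images.
- defenders: Yellow ear defenders standing on the bench on their two cups. Origin: centre of the level grey crown pad on top of the headband, 179 mm above the bench (pad 32 mm wide along x, 12 mm thick: grip it across x from above; open space beneath). y: ear to ear; z up. Headband 156 mm across. Cups 95 high, 74 wide along x, 42 to 84 mm either side along y (85 open between), undersides 179 below origin.
- cart: Orange welding cart, fixed, right of the bench (whose edge is y = -0.14). Origin: on the axis of its black push-handle tube, half-way along. x: along the tube; z up; the cart's body begins 185 mm to -y, its top 85 mm below the origin. Tube 28 mm in diameter (top 14 mm above origin), straight and level to 200 mm either side along x, then bent back to the cart; open below it.
- holster: Aluminium brush holster clamped on the tube, fixed, axes as the cart's. Origin: on the tube's axis in the middle of the clamp block (44 mm along the tube, 44 across, 40 high). A 48 mm round socket stands beside it, centred 46 mm to -y, and a wire brush's wooden handle rises from it to 88 mm above the origin.
- spray: White spray bottle with red trigger head, 74 mm in diameter, 205 mm high, standing on the bench; origin at the middle of its underside. To be left alone.
- magnet: Red triangular welding magnet, 95 mm sides, 22 mm high, lying on the bench; origin under its middle. To be left alone.
- hammer: Chipping hammer with black grip, about 275 mm long along its x axis, head at +x 80 mm to each side, up to 26 mm high, lying on the bench; origin on the bench surface near its middle. To be left alone.

How it is judged (in metres and radians):
On the way, in this order (a step that is already met when the one before it is completed fails the run):
1. the ear defenders are lifted clear of the bench in the gripper (height (world z) of defenders above 0.22 m and contact force between defenders and the fingers above 0.5 N), for 0.1 s.
2. still held, the headband is lowered over the handle tube until the pad's underside is within 25 mm of the tube, moving slowly (x of defenders in the frame of cart between -0.17 and 0.17 m and y of defenders in the frame of cart between -0.03 and 0.03 m and z of defenders in the frame of cart between 0.014 and 0.045 m and linear speed of defenders below 0.15 m/s and contact force between defenders and the fingers above 0.5 N), for 0.05 s.
At the end, for the whole second after the job is handed in: The ear defenders hang at rest on the straight tube (pad within 170 mm of its middle, 30 mm sideways of its axis, at most 10 mm above its seat), arch across the tube within 0.45 rad, upright within 0.3 rad, carried by the cart, not touching the holster, and let go (x of defenders in the frame of cart between -0.17 and 0.17 m and y of defenders in the frame of cart between -0.03 and 0.03 m and z of defenders in the frame of cart between 0.014 and 0.03 m and angle between defenders's own z axis and vertical below 0.3 rad and angle between the x axis of defenders and the x axis of cart, either way round below 0.45 rad and contact force between defenders and cart above 0.5 N and contact force between defenders and holster below 0.05 N and contact force between defenders and the fingers below 0.05 N and linear speed of defenders below 0.05 m/s and angular speed of defenders below 0.5 rad/s).
It fails at once if a bystander on the bench is moved by more than 25 mm (distance of any of spray, magnet, hammer from where it was at the start of the episode above 0.025 m).
It also fails if it takes over 45 s, if anything falls off the work surface, if the arm or the gripper's body presses on something with over 40 N, if the wrist force passes 120 N, or if a joint passes its speed limit or range.

## Robot

A 6-joint arm with a two-finger parallel gripper is mounted at the origin on the work surface. World frame = base frame: x ahead of the robot, y to its left, z up, the work surface at z = 0. Lengths are in mm, angles in degrees, forces in N, time in s.
With the tool pointing down it reaches from about 300 to 850 mm from the base axis. Payload 4.2 kg.
Tool frame: the origin (TCP) lies midway between the tips of the shut fingers; the grasp point (between the pads) lies 19 mm behind it (env.grip_point_offset is the distance from the TCP to the grasp point, in mm); z points along the fingers, x is the direction in which the jaws open and shut, and the axes are right-handed (so a half turn about z gives the same grasp; the last joint's range is limited). The gripper opens to 91 mm and grips with 3 to 60 N. Pads are 32 mm wide; open, the fingers measure 118 mm over their backs; the gripper's body (76 mm by 178 mm) begins 60 mm behind the grasp point.
Start: joints at [-67.437, 18.312, 89.639, -0, 72.044, -1.146], TCP at [231.207, -526.485, 213.976] pointing down, gripper open.
Joint ranges: [-177.97, 177.97], [-48.28, 115.42], [12.27, 149.76], [-77.06, 257.06], [2.81, 150.46], [-146.56, 146.56]. Speed limits (degrees/s): [147.25, 147.25, 180, 180, 180, 180].

## Interface

Orientations are given as [roll, pitch, yaw] about the fixed x, y, z axes, in that order (R = Rz(yaw) Ry(pitch) Rx(roll)).
In Python, from workcell import env gives the robot as it stands.
- The arm moves only by the shell command python3 -m pendant 'ROWS' [FORCE]. ROWS is JSON, a list of rows, each an object with "xyz": the shift along the tool's x, y, z in m, a list of three; "roll": the turn about the tool's z in degrees; "jaw": the closure, from 0 (fully open) to 1 (shut). A call has exactly 8 rows; each row is the pose to reach, as a shift and turn from the pose commanded when the call began, along the tool's axes at that moment; what a row does not reach only later rows make up. A row lasts 1/8 s, in which the tool goes at most 62.5 mm and 10.7 degrees, less where a joint would pass 70% of its speed; a pose out of reach is approached as far as the arm can. A call with a gripper value outside its range is refused whole. The fingers move at their own pace and stop on an object; FORCE is the grip in N (left out, the last holds). Time passes only in rows, so rows that repeat a pose let the fingers close, or fill a call up. It gives the time, the measured TCP pose, the force and the opening at its end, in the units of the state.
- env.state(): the state, without advancing time (a new reading comes with each control period).
- env.grab_frame(name): name is "scene" or "side" or "wrist"; returns (picture, depth): 400x640x3 uint8, blue, green, red; 400x640 float32, mm along the optical axis (not along the pixel's ray), 0 where there is no reading.
- env.camera_params(name): a dict with "camera_matrix" (3x3 intrinsics, pixels), "cam_to_world" (4x4, takes a point from camera to world coordinates); the wrist camera has in their place "hand_eye" (4x4, takes a point from camera to tool coordinates, whose origin is the TCP and whose axes are the tool frame's). Camera axes: x right, y up, looking along -z (the intrinsics and any distortion apply to the point x, -y, -z); pixel columns grow to the right and rows downward; lengths in mm; the calibration is good to about 2 mm. A picture is of the moment at which its call begins: read the wrist's pose just before it. camera_params takes no time and is no camera call.
- env.job_done(): hands the job in, once; it reports no verdict.
The state is a dict: "time_s": time; "qpos": joint angles; "qvel": joint speeds; "effort": joint torques, N m; "ee_pos": TCP position; "ee_rot": TCP orientation; "force": force on the tool from outside, world axes, zero at the start; "torque": the same for the moment, N m; "gripper_width": finger opening in mm.
Only numpy, scipy, OpenCV 4.12 (cv2) and the standard library are available. Lean on these libraries where they do the work, as an engineer would, in place of code of your own. Each camera call takes 0.05 s, during which the arm holds its last target. There are 200 camera calls.

## Working session

There is one attempt and no reset: what is moved stays moved. The work goes in short steps, Python scripts to look and compute and a shell command to move; the robot and the scene stay as the last step left them, time stands still between calls to the robot, and variables do not carry over. Pictures are saved under pics/ and viewed, about 8 in all and at most 12, crops included, and the job is handed in when it is done.

```bash
ls; mkdir -p pics; cat > h.py <<'E'
import numpy as np, cv2
from workcell import env
from scipy.spatial.transform import Rotation as R
def grab(n):
    s=env.state(); p=env.camera_params(n); im,d=env.grab_frame(n)
    K=np.array(p["camera_matrix"])
    if "cam_to_world" in p: T=np.array(p["cam_to_world"])
    else:
        W=np.eye(4); W[:3,:3]=R.from_euler('xyz',s["ee_rot"],degrees=True).as_matrix(); W[:3,3]=s["ee_pos"]
        T=W@np.array(p["hand_eye"])
    return im,d,K,T
def cloud(d,K,T):
    v,u=np.indices(d.shape); x=(u-K[0,2])/K[0,0]*d; y=(v-K[1,2])/K[1,1]*d
    P=np.stack([x,-y,-d,np.ones_like(d)],-1)@T.T
    P=P[...,:3]; P[d<=0]=np.nan; return P
E
python3 - <<'E'
from h import *
print(env.state())
for n in ["scene","side"]:
    im,d,K,T=grab(n); cv2.imwrite(f"pics/{n}0.png",im); np.savez(f"{n}0.npz",im=im,d=d,K=K,T=T)
    print(n,{k:v for k,v in env.camera_params(n).items()},(d>0).mean())
E
```

```text
pics
{'time_s': 0.0, 'qpos': array([-6.74382085e+01,  1.83525885e+01,  8.97057243e+01,  2.44374773e-04,
        7.20415032e+01, -1.14587750e+00]), 'qvel': array([ 0.07616123,  0.14699857,  0.02706172,  0.07957078,  0.01007146,
       -0.04056604]), 'effort': array([-1.13966435e-03, -4.12463844e+01, -2.31974906e+01,  7.28400657e-02,
        4.55432211e-02, -1.35810433e-04]), 'ee_pos': array([ 231.00636515, -526.025458  ,  213.11538022]), 'ee_rot': array([-1.79997772e+02,  9.97913733e-02, -6.62924046e+01]), 'force': array([-0.0527136 ,  0.26948522,  0.26032366]), 'torque': array([-0.00507962, -0.02900366,  0.01558316]), 'gripper_width': 91.00720252714018}
scene {'camera_matrix': array([[370.60239092,   0.        , 321.93489992],
       [  0.        , 370.60239092, 201.16691817],
       [  0.        ,   0.        ,   1.        ]]), 'cam_to_world': array([[-1.17643144e-01, -7.92411229e-01,  5.98535324e-01,
         1.10465867e+03],
       [ 9.93054889e-01, -9.29987687e-02,  7.20639686e-02,
         1.21353963e+02],
       [-1.44124978e-03,  6.02856262e-01,  7.97848513e-01,
         8.92604489e+02],
       [ 0.00000000e+00,  0.00000000e+00,  0.00000000e+00,
         1.00000000e+00]])} 0.99603125
side {'camera_matrix': array([[428.88537617,   0.        , 320.15300125],
       [  0.        , 428.88537617, 203.51357465],
       [  0.        ,   0.        ,   1.        ]]), 'cam_to_world': array([[-8.57777089e-01,  3.72133393e-01, -3.54591600e-01,
         1.26257808e+02],
       [-5.13829666e-01, -6.39629848e-01,  5.71710356e-01,
         6.89319062e+02],
       [-1.40548563e-02,  6.72599729e-01,  7.39873006e-01,
         9.61529531e+02],
       [ 0.00000000e+00,  0.00000000e+00,  0.00000000e+00,
         1.00000000e+00]])} 0.995984375
```

View pics/scene0.png

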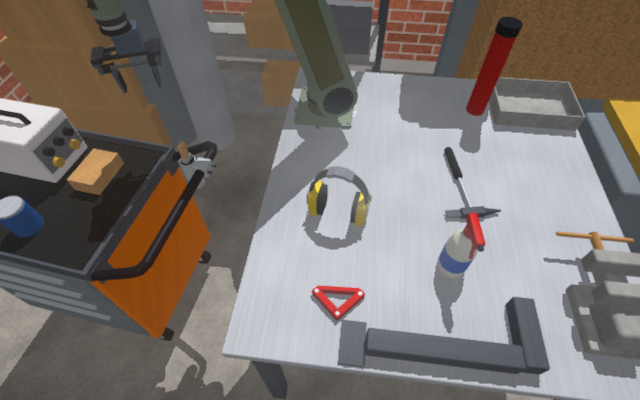

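View pics/side0.png

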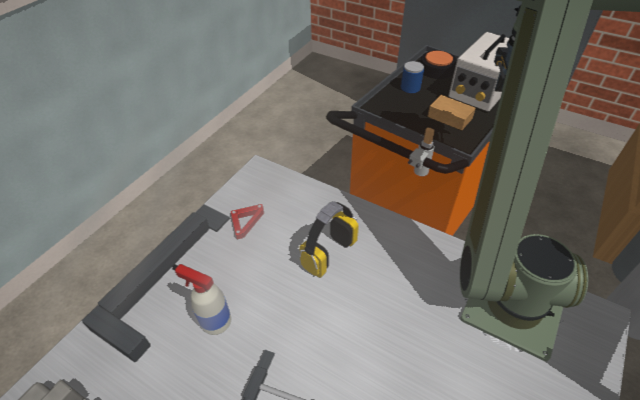

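The scene view shows the pad near (342,172), the tube running from about (140,268) to (190,190), and the holster at about (195,165). In the side view, the pad is near (330,212) and the holster near (422,155). Next I'll measure them using depth.

```bash
python3 - <<'E'
from h import *
np.set_printoptions(precision=1,suppress=True)
for n,box,tb in [("scene",(295,150,385,235),(90,165,215,285)),("side",(290,190,370,285),(320,100,480,180))]:
    z=np.load(n+"0.npz"); im=z["im"]; P=cloud(z["d"],z["K"],z["T"])
    hsv=cv2.cvtColor(im,cv2.COLOR_BGR2HSV)
    def sub(b): return P[b[1]:b[3],b[0]:b[2]].reshape(-1,3),hsv[b[1]:b[3],b[0]:b[2]].reshape(-1,3)
    p,h=sub(box)
    m=p[:,2]>172; q=p[m]; print(n,"pad top",m.sum(),np.median(q,0),q.min(0),q.max(0))
    r=cv2.minAreaRect(q[:,:2].astype(np.float32)); print(r)
    y=(h[:,0]>18)&(h[:,0]<35)&(h[:,1]>140)&(p[:,2]>5)&(p[:,2]<130); c=p[y]; 
    for cl in [c[:,1]>np.median(c[:,1]),c[:,1]<=np.median(c[:,1])]: print(" cup",cl.sum(),c[cl].mean(0),c[cl].min(0),c[cl].max(0))
    b=p[p[:,2]>105]; print(" band",b.min(0),b.max(0), cv2.minAreaRect(b[:,:2].astype(np.float32)))
    p,h=sub(tb); m=(h[:,2]<75)&(p[:,1]<-150)&(p[:,1]>-450)&(p[:,2]>-150)
    q=p[m]; print(" dark",m.sum(),np.percentile(q,[0,5,50,95,100],axis=0))
    xs=np.arange(150,800,25)
    for a in xs:
        k=q[(q[:,0]>=a)&(q[:,0]<a+25)]
        if len(k)>8:
            t=k[k[:,2]>np.percentile(k[:,2],85)]; print("  ",a,len(k),t.mean(0),k[:,1].min(),k[:,1].max())
    al=(h[:,1]<50)&(h[:,2]>100)&(p[:,1]<-150)&(p[:,1]>-450)&(p[:,2]>-150); k=p[al]
    print(" alu",al.sum(),np.percentile(k,[2,50,98],axis=0))
E
```

```text
scene pad top 304 [477.9  92.3 182. ] [454.   56.4 172.2] [495.4 128.1 188.2]
((473.4479675292969, 91.43936157226562), (70.010009765625, 34.3707160949707), 78.55803680419922)
 cup 119 [474.9  40.9  83.4] [432.3  23.7  11.2] [502.2 156.2  98.2]
 cup 119 [491.9  17.3  70. ] [450.1   7.9  16.9] [500.2  23.6 100.4]
 band [451.1  12.9 105.2] [500.  171.1 188.2] ((473.4280090332031, 90.79229736328125), (159.92239379882812, 34.80794906616211), 79.08798217773438)
 dark 1469 [[ 386.2 -449.5  -25.1]
 [ 434.2 -421.6   51.2]
 [ 640.1 -351.6   69.4]
 [ 758.2 -324.2   74.9]
 [ 763.8 -291.3   78.8]]
   400 39 [ 420.9 -329.9   74.5] -366.8842383825687 -295.48413764682533
   425 66 [ 438.6 -330.6   75.3] -340.705987219824 -317.8707057060851
   450 78 [ 459.7 -335.6   75.1] -346.4501971898077 -320.4747741384754
   475 75 [ 490.9 -337.3   75.2] -348.1549038274333 -324.1963998108567
   500 74 [ 511.  -341.1   74.8] -349.7116160120255 -325.9817262673423
   525 80 [ 538.5 -344.6   74.7] -352.3594234638448 -329.59549713788414
   550 82 [ 562.7 -349.2   75. ] -358.6539207932469 -332.9185318231853
   575 85 
[... 2051 characters left out ...]
2   73. ] -350.6637400918511 -328.4042059941279
   550 60 [ 563.4 -348.2   72.8] -352.8809369154193 -330.1731478515385
   575 56 [ 590.5 -348.7   72.9] -357.4513940477415 -333.9878752759482
   600 56 [ 610.8 -352.    73.8] -363.4697663119799 -338.06546538523514
   625 56 [ 639.4 -352.5   73. ] -367.7257156131117 -338.8812323232145
   650 53 [ 662.1 -356.2   73.4] -364.7598800320071 -343.72984713469657
   675 52 [ 687.3 -358.9   73.7] -369.5862024979657 -344.5239443482707
   700 52 [ 709.8 -362.6   73.9] -374.4647499660151 -349.5547772825613
   725 109 [ 735.4 -372.7   70.6] -449.2592665816604 -355.3371710638306
 alu 226 [[ 363.2 -373.4  -27. ]
 [ 373.8 -351.4   63.7]
 [ 388.1 -303.2   95. ]]
```

```bash
cat >> h.py <<'E'
def shift(frm,to):  # (x,y,z,yaw) commanded -> target, tool down; prints metres & roll
    a=np.radians(frm[3]); d=np.array(to[:3])-np.array(frm[:3])
    X=np.array([np.cos(a),np.sin(a),0]); Y=np.array([np.sin(a),-np.cos(a),0])
    return np.round([d@X/1e3,d@Y/1e3,-d[2]/1e3],4), round(frm[3]-to[3],2)
E
python3 -c "
from h import *
print(shift([231.2,-526.5,214,-66.29],[472,92,300,-9.5]))"
```

```text
(array([-0.4695, -0.4692, -0.086 ]), -56.79)
```

```bash
python3 -m pendant '[{"xyz":[-0.016,-0.016,-0.02],"roll":-5,"jaw":0},{"xyz":[-0.048,-0.048,-0.04],"roll":-12,"jaw":0},{"xyz":[-0.088,-0.088,-0.06],"roll":-20,"jaw":0},{"xyz":[-0.128,-0.128,-0.08],"roll":-28,"jaw":0},{"xyz":[-0.168,-0.168,-0.086],"roll":-36,"jaw":0},{"xyz":[-0.208,-0.208,-0.086],"roll":-44,"jaw":0},{"xyz":[-0.244,-0.244,-0.086],"roll":-52,"jaw":0},{"xyz":[-0.27,-0.27,-0.086],"roll":-56.8,"jaw":0}]'
python3 -c "
from h import *
c=[231.2,-526.5,214,-66.29]
a=np.radians(c[3]);x=c[0]-.27e3*np.cos(a)-.27e3*np.sin(a);y=c[1]-.27e3*np.sin(a)+.27e3*np.cos(a)
print(x,y,shift([x,y,300,-9.49],[472,92,300,-9.5]));s=env.state();print(s['ee_pos'],s['ee_rot'])"
```

```text
time_s: 1.1
ee_pos: [370.0, -168.7, 299.8]
ee_rot: [-180.0, 0.0, -9.2]
force: [0.5, -0.0, 0.5]
gripper_width: 91.2
369.84090746643994 -170.72099727937567 (array([ 0.0574, -0.276 , -0.    ]), 0.01)
[ 369.98522794 -168.6655566   299.79412132] [-1.79986988e+02  6.34150287e-03 -9.24139065e+00]
```

```bash
python3 -m pendant '[{"xyz":[0.006,-0.03,0],"roll":0,"jaw":0},{"xyz":[0.016,-0.075,0],"roll":0,"jaw":0},{"xyz":[0.026,-0.125,0],"roll":0,"jaw":0},{"xyz":[0.036,-0.175,0],"roll":0,"jaw":0},{"xyz":[0.046,-0.22,0],"roll":0,"jaw":0},{"xyz":[0.054,-0.257,0],"roll":0,"jaw":0},{"xyz":[0.0574,-0.276,0],"roll":0,"jaw":0},{"xyz":[0.0574,-0.276,0],"roll":0,"jaw":0}]'
python3 - <<'E'
from h import *
np.set_printoptions(precision=1,suppress=True)
s=env.state();print(s['ee_pos'],s['ee_rot'])
im,d,K,T=grab("wrist"); cv2.imwrite("pics/w1.png",im); P=cloud(d,K,T).reshape(-1,3)
q=P[(P[:,2]>100)&(P[:,2]<200)&(abs(P[:,0]-472)<60)&(abs(P[:,1]-92)<110)]; t=q[q[:,2]>180]
print(len(q),len(t)); print(np.percentile(t,[2,50,98],axis=0)); print(cv2.minAreaRect(t[:,:2].astype(np.float32)),cv2.minAreaRect(q[:,:2].astype(np.float32)))
print([(lo,((q[:,2]>lo)&(q[:,2]<lo+2)).sum()) for lo in range(166,196,2)])
E
```

```text
time_s: 2.1
ee_pos: [471.9, 92.3, 299.5]
ee_rot: [179.9, 0.1, -9.4]
force: [-0.7, -0.1, 0.6]
gripper_width: 91.3
[471.9  92.3 299.5] [179.9   0.1  -9.4]
3223 1341
[[456.4  67.6 180.2]
 [472.6  93.7 185. ]
 [488.6 116.1 186.9]]
((472.38946533203125, 92.12195587158203), (55.5596809387207, 31.530771255493164), 80.65943145751953) ((473.2366027832031, 95.74966430664062), (156.77577209472656, 31.717580795288086), 79.85391235351562)
[(166, np.int64(105)), (168, np.int64(111)), (170, np.int64(64)), (172, np.int64(13)), (174, np.int64(46)), (176, np.int64(175)), (178, np.int64(272)), (180, np.int64(247)), (182, np.int64(190)), (184, np.int64(702)), (186, np.int64(202)), (188, np.int64(0)), (190, np.int64(0)), (192, np.int64(0)), (194, np.int64(0))]
```

View pics/w1.png

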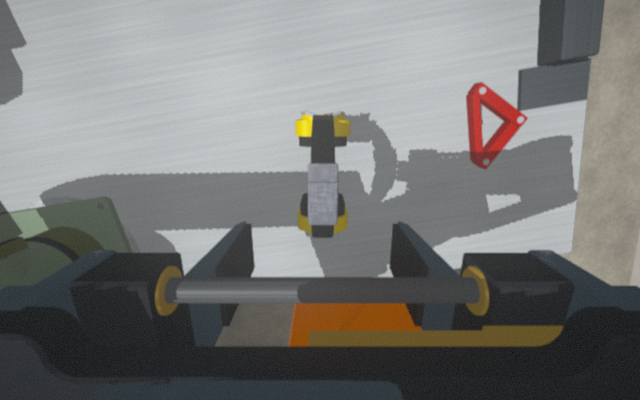

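The wrist picture shows the pad at (322,193), centred between the fingers. It's at (472.4, 93), with its top at 185.5 and a yaw of -9.7. I'll descend to TCP z = 175, which keeps the fingertips above the pad's underside, and then grip.

```bash
python3 -m pendant '[{"xyz":[0,-0.001,0.02],"roll":0,"jaw":0},{"xyz":[0,-0.001,0.05],"roll":0,"jaw":0},{"xyz":[0,-0.001,0.08],"roll":0,"jaw":0},{"xyz":[0,-0.001,0.105],"roll":0,"jaw":0},{"xyz":[0,-0.001,0.12],"roll":0,"jaw":0},{"xyz":[0,-0.001,0.125],"roll":0,"jaw":0},{"xyz":[0,-0.001,0.125],"roll":0,"jaw":0},{"xyz":[0,-0.001,0.125],"roll":0,"jaw":0.3}]' 25
python3 -m pendant '[{"xyz":[0,0,0],"roll":0,"jaw":0.5},{"xyz":[0,0,0],"roll":0,"jaw":0.7},{"xyz":[0,0,0],"roll":0,"jaw":1},{"xyz":[0,0,0],"roll":0,"jaw":1},{"xyz":[0,0,0],"roll":0,"jaw":1},{"xyz":[0,0,0],"roll":0,"jaw":1},{"xyz":[0,0,0],"roll":0,"jaw":1},{"xyz":[0,0,0],"roll":0,"jaw":1}]' 25
```

```text
time_s: 3.15
ee_pos: [472.8, 93.0, 175.8]
ee_rot: [-180.0, -0.1, -9.5]
force: [0.4, -0.8, 0.2]
gripper_width: 84.0
time_s: 4.15
ee_pos: [472.2, 93.0, 174.9]
ee_rot: [180.0, -0.0, -9.5]
force: [0.5, -0.1, -0.2]
gripper_width: 31.9
```

```bash
python3 -m pendant '[{"xyz":[0,0,-0.005],"roll":0,"jaw":1},{"xyz":[0,0,-0.02],"roll":0,"jaw":1},{"xyz":[0,0,-0.045],"roll":0,"jaw":1},{"xyz":[0,0,-0.075],"roll":0,"jaw":1},{"xyz":[0,0,-0.105],"roll":0,"jaw":1},{"xyz":[0,0,-0.13],"roll":0,"jaw":1},{"xyz":[0,0,-0.145],"roll":0,"jaw":1},{"xyz":[0,0,-0.15],"roll":0,"jaw":1}]' 25
python3 - <<'E'
from h import *
np.set_printoptions(precision=1,suppress=True)
im,d,K,T=grab("side"); P=cloud(d,K,T).reshape(-1,3); h=cv2.cvtColor(im,cv2.COLOR_BGR2HSV).reshape(-1,3)
cv2.imwrite("pics/s2.png",im)
y=(h[:,0]>18)&(h[:,0]<35)&(h[:,1]>140)&(abs(P[:,0]-472)<90)&(abs(P[:,1]-93)<120)&(P[:,2]>20)
print(y.sum(),np.percentile(P[y],[1,50,99],axis=0))
print(shift([472.3,93,325,-9.49],[575,-347,325,-7.1]))
E
```

```text
time_s: 5.15
ee_pos: [472.3, 93.1, 325.8]
ee_rot: [-180.0, -0.1, -9.5]
force: [0.9, 0.1, -3.6]
gripper_width: 31.8
1022 [[422.5  18.  160.5]
 [458.2 165.  221.8]
 [512.4 178.9 416.6]]
(array([ 0.2,  0.4, -0. ]), -2.39)
```

View pics/s2.png

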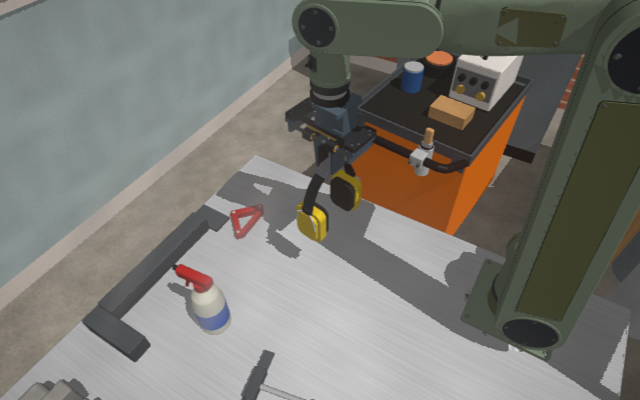

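The defenders hang level in the gripper, with the cups at about (312,222) and (345,190). Next I'll carry them across.

```bash
python3 -m pendant '[{"xyz":[0.0035,0.008,0],"roll":0,"jaw":1},{"xyz":[0.012,0.029,0],"roll":0,"jaw":1},{"xyz":[0.024,0.058,0],"roll":0,"jaw":1},{"xyz":[0.038,0.092,0],"roll":0,"jaw":1},{"xyz":[0.052,0.125,0],"roll":0,"jaw":1},{"xyz":[0.066,0.158,0],"roll":0,"jaw":1},{"xyz":[0.080,0.192,0],"roll":0,"jaw":1},{"xyz":[0.092,0.221,0],"roll":0,"jaw":1}]' 25
python3 -m pendant '[{"xyz":[0.012,0.029,0],"roll":0,"jaw":1},{"xyz":[0.026,0.062,0],"roll":-0.5,"jaw":1},{"xyz":[0.040,0.095,0],"roll":-1,"jaw":1},{"xyz":[0.053,0.127,0],"roll":-1.5,"jaw":1},{"xyz":[0.065,0.156,0],"roll":-2,"jaw":1},{"xyz":[0.0745,0.178,0],"roll":-2.4,"jaw":1},{"xyz":[0.080,0.191,0],"roll":-2.4,"jaw":1},{"xyz":[0.0818,0.196,0],"roll":-2.4,"jaw":1}]' 25
python3 - <<'E'
from h import *
np.set_printoptions(precision=1,suppress=True)
s=env.state();print(s['ee_pos'],s['ee_rot'])
for n in ["scene","side","wrist"]:
    im,d,K,T=grab(n); P=cloud(d,K,T); h=cv2.cvtColor(im,cv2.COLOR_BGR2HSV)
    cv2.imwrite(f"pics/{n}3.png",im)
    m=(h[...,2]<75)&(P[...,2]>40)&(P[...,2]<90)&(abs(P[...,1]+345)<45)&(P[...,0]>430)&(P[...,0]<710)
    q=P[m]; 
    for a in range(430,710,40):
        k=q[(q[:,0]>=a)&(q[:,0]<a+40)]
        if len(k)>8: t=k[k[:,2]>np.percentile(k[:,2],85)]; print(n,a,len(k),t.mean(0),k[:,1].min(),k[:,1].max())
    y=(h[...,0]>18)&(h[...,0]<35)&(h[...,1]>140)&(abs(P[...,0]-575)<90)&(abs(P[...,1]+347)<120)&(P[...,2]>110)&(P[...,2]<300)
    print(n,"cups",y.sum(),np.percentile(P[y],[1,50,99],axis=0) if y.any() else 0)
E
```

```text
time_s: 6.2
ee_pos: [526.1, -142.0, 323.6]
ee_rot: [180.0, 0.1, -9.5]
force: [0.1, -0.7, -4.0]
gripper_width: 31.7
time_s: 7.2
ee_pos: [574.5, -347.5, 323.8]
ee_rot: [-179.9, 0.1, -7.1]
force: [0.4, 0.2, -2.4]
gripper_width: 31.8
[ 574.5 -347.5  323.8] [-179.9    0.1   -7.1]
scene 430 63 [ 436.8 -330.    74.1] -339.47988879164274 -318.13956542588136
scene 550 113 [ 574.9 -350.    74.7] -357.9951754297942 -334.0932461359838
scene 590 144 [ 612.3 -353.7   75.2] -362.3577575466858 -336.88435445621946
scene 630 157 [ 650.6 -357.1   75.3] -368.05313152476464 -342.2421717582668
scene 670 168 [ 690.7 -363.    75.1] -372.6825654281086 -347.59877794469037
scene cups 1169 [[ 538.9 -426.9  156.9]
 [ 598.9 -282.6  218.2]
 [ 620.8 -262.8  245.9]]
side 430 104 [ 450.9 -332.5   72.8] -342.87225373295234 -317.43753983297086
side 470 98 [ 485.1 -335.4   73.7] -350.2471096959488 -321.7623232046834
side 510 97 [ 526.9 -341.2   72.5] -352.6775109644519 -323.81095937533814
side 550 92 [ 569.8 -347.2   73.7] -355.0470245403229 -328.30420049266263
side 590 94 [ 607.8 -351.7   73.1] -361.60856167190866 -336.36166547726054
side 630 85 [ 646.6 -355.4   73. ] -364.29288216943826 -337.1019202355359
side 670 83 [ 689.8 -360.4   73. ] -374.46947954850896 -346.11630992019957
side cups 802 [[ 526.1 -423.2  150.1]
 [ 561.8 -271.6  207.2]
 [ 615.9 -261.7  244.3]]
wrist 430 234 [ 453.2 -339.9   74.5] -347.1221771087384 -320.0360183040183
wrist 470 286 [ 491.7 -343.2   74.6] -350.7037976733406 -324.01634001778956
wrist 510 279 [ 525.7 -345.7   74.9] -356.2416229225218 -329.7387394311622
wrist 590 261 [ 616.9 -355.7   75.1] -365.6315611556828 -340.1237234545461
wrist 630 366 [ 651.5 -359.8   74.9] -370.1259541582425 -343.63483466265234
wrist 670 408 [ 688.7 -363.4   75.1] -375.27208810011484 -348.38274902236617
wrist cups 1296 [[ 547.4 -294.6  218.3]
 [ 570.1 -279.5  243.3]
 [ 617.3 -264.2  271.4]]
```

View pics/scene3.png

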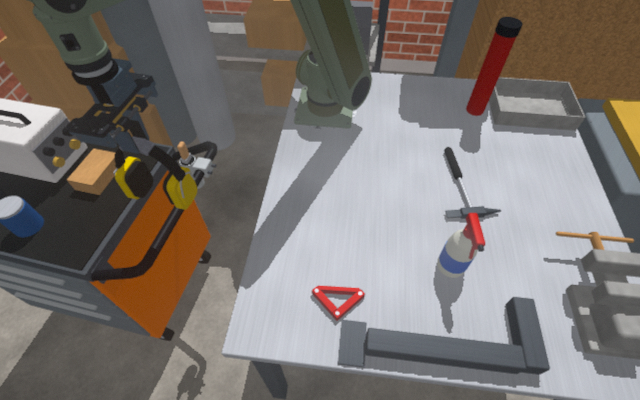

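View pics/wrist3.png

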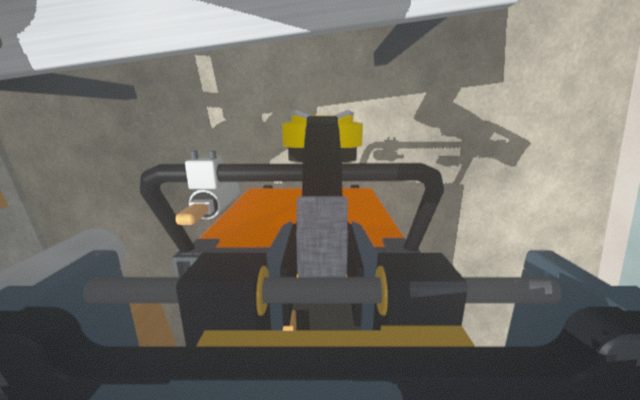

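The wrist view shows the tube level across row ~172, parallel to the jaws. The holster, at (203,170), is well to the left. The three cameras put the tube axis at y≈-349.5, so I'll shift 2 mm and lower.

```bash
python3 -m pendant '[{"xyz":[0,0.002,0.005],"roll":0,"jaw":1},{"xyz":[0,0.002,0.02],"roll":0,"jaw":1},{"xyz":[0,0.002,0.045],"roll":0,"jaw":1},{"xyz":[0,0.002,0.075],"roll":0,"jaw":1},{"xyz":[0,0.002,0.11],"roll":0,"jaw":1},{"xyz":[0,0.002,0.145],"roll":0,"jaw":1},{"xyz":[0,0.002,0.17],"roll":0,"jaw":1},{"xyz":[0,0.002,0.185],"roll":0,"jaw":1}]' 25
python3 -m pendant '[{"xyz":[0,0,0.010],"roll":0,"jaw":1},{"xyz":[0,0,0.02],"roll":0,"jaw":1},{"xyz":[0,0,0.03],"roll":0,"jaw":1},{"xyz":[0,0,0.04],"roll":0,"jaw":1},{"xyz":[0,0,0.048],"roll":0,"jaw":1},{"xyz":[0,0,0.054],"roll":0,"jaw":1},{"xyz":[0,0,0.058],"roll":0,"jaw":1},{"xyz":[0,0,0.06],"roll":0,"jaw":1}]' 25
```

```text
time_s: 8.35
ee_pos: [573.5, -347.9, 137.6]
ee_rot: [-179.9, 0.2, -7.1]
force: [-0.7, -0.7, -3.3]
gripper_width: 31.9
time_s: 9.35
ee_pos: [574.6, -348.9, 79.8]
ee_rot: [180.0, -0.0, -7.1]
force: [-0.1, 0.6, -3.5]
gripper_width: 32.0
```

Still hanging (-3.5 N). I'll creep down to contact.

```bash
python3 -m pendant '[{"xyz":[0,0,0.0005],"roll":0,"jaw":1},{"xyz":[0,0,0.001],"roll":0,"jaw":1},{"xyz":[0,0,0.0015],"roll":0,"jaw":1},{"xyz":[0,0,0.002],"roll":0,"jaw":1},{"xyz":[0,0,0.0025],"roll":0,"jaw":1},{"xyz":[0,0,0.003],"roll":0,"jaw":1},{"xyz":[0,0,0.003],"roll":0,"jaw":1},{"xyz":[0,0,0.003],"roll":0,"jaw":1}]' 25
python3 -m pendant '[{"xyz":[0,0,0.0005],"roll":0,"jaw":1},{"xyz":[0,0,0.001],"roll":0,"jaw":1},{"xyz":[0,0,0.001],"roll":0,"jaw":1},{"xyz":[0,0,0.001],"roll":0,"jaw":1},{"xyz":[0,0,0.001],"roll":0,"jaw":1},{"xyz":[0,0,0.001],"roll":0,"jaw":1},{"xyz":[0,0,0.001],"roll":0,"jaw":1},{"xyz":[0,0,0.001],"roll":0,"jaw":1}]' 25
```

```text
time_s: 10.35
ee_pos: [574.6, -348.9, 77.0]
ee_rot: [180.0, -0.0, -7.1]
force: [0.5, 0.5, -3.0]
gripper_width: 31.6
time_s: 11.35
ee_pos: [574.6, -348.9, 76.0]
ee_rot: [180.0, -0.0, -7.1]
force: [-0.8, -0.4, -3.4]
gripper_width: 31.8
```

```bash
python3 -m pendant '[{"xyz":[0,0,0.0005],"roll":0,"jaw":1},{"xyz":[0,0,0.001],"roll":0,"jaw":1},{"xyz":[0,0,0.001],"roll":0,"jaw":1},{"xyz":[0,0,0.001],"roll":0,"jaw":1},{"xyz":[0,0,0.001],"roll":0,"jaw":1},{"xyz":[0,0,0.001],"roll":0,"jaw":1},{"xyz":[0,0,0.001],"roll":0,"jaw":1},{"xyz":[0,0,0.001],"roll":0,"jaw":1}]' 25
```

```text
time_s: 12.35
ee_pos: [574.6, -349.0, 75.8]
ee_rot: [180.0, -0.0, -7.1]
force: [-1.3, 1.7, 6.3]
gripper_width: 31.9
```

Contact is at TCP z 75.8, exactly the predicted seat height. I'll ease the load, then open.

```bash
python3 -m pendant '[{"xyz":[0,0,-0.0005],"roll":0,"jaw":0.64},{"xyz":[0,0,-0.0005],"roll":0,"jaw":0.62},{"xyz":[0,0,-0.0005],"roll":0,"jaw":0.58},{"xyz":[0,0,-0.0005],"roll":0,"jaw":0.52},{"xyz":[0,0,-0.0005],"roll":0,"jaw":0.45},{"xyz":[0,0,-0.0005],"roll":0,"jaw":0.35},{"xyz":[0,0,-0.0005],"roll":0,"jaw":0.3},{"xyz":[0,0,-0.0005],"roll":0,"jaw":0.3}]' 10
python3 -m pendant '[{"xyz":[0,0,-0.003],"roll":0,"jaw":0.3},{"xyz":[0,0,-0.01],"roll":0,"jaw":0.3},{"xyz":[0,0,-0.025],"roll":0,"jaw":0.3},{"xyz":[0,0,-0.05],"roll":0,"jaw":0.3},{"xyz":[0,0,-0.08],"roll":0,"jaw":0.3},{"xyz":[0,0,-0.11],"roll":0,"jaw":0.3},{"xyz":[0,0,-0.14],"roll":0,"jaw":0.3},{"xyz":[0,0,-0.15],"roll":0,"jaw":0.3}]'
python3 - <<'E'
from h import *
np.set_printoptions(precision=1,suppress=True)
ims=[]
for n in ["scene","side","wrist"]:
    im,d,K,T=grab(n); P=cloud(d,K,T); h=cv2.cvtColor(im,cv2.COLOR_BGR2HSV); ims.append(im)
    near=(abs(P[...,0]-575)<60)&(abs(P[...,1]+349)<100)
    y=(h[...,0]>18)&(h[...,0]<35)&(h[...,1]>140)&near
    if y.any(): print(n,"cups",y.sum(),np.percentile(P[y],[1,50,99],axis=0))
    t=P[near&(P[...,2]>79)&(P[...,2]<100)]
    if len(t)>9: print(n,"pad",len(t),np.median(t,0),t.max(0),cv2.minAreaRect(t[:,:2].astype(np.float32)))
cv2.imwrite("pics/end.png",np.hstack([cv2.resize(ims[0][100:300,60:260],(400,400)),cv2.resize(ims[2],(400,250))[:, :].copy() if 0 else cv2.copyMakeBorder(cv2.resize(ims[2],(400,250)),0,150,0,0,cv2.BORDER_CONSTANT)]))
E
```

```text
time_s: 13.35
ee_pos: [574.6, -348.9, 75.5]
ee_rot: [180.0, -0.0, -7.1]
force: [-0.2, -0.7, 0.2]
gripper_width: 63.6
time_s: 14.35
ee_pos: [575.4, -349.4, 228.9]
ee_rot: [179.9, -0.3, -7.1]
force: [0.7, 0.1, -0.5]
gripper_width: 63.9
scene cups 624 [[ 543.3 -427.2  -90.3]
 [ 597.  -281.3  -20.2]
 [ 623.1 -264.4  336.9]]
scene pad 209 [ 576.6 -348.1   84.5] [ 594.  -318.5   88.8] ((575.4320678710938, -350.3194580078125), (60.65889358520508, 32.33583068847656), 80.9136962890625)
side cups 499 [[ 525.3 -416.   -93.7]
 [ 565.3 -271.3  -41.6]
 [ 619.6 -261.8  335.7]]
side pad 94 [ 572.  -344.8   82.9] [ 589.1 -313.3   87.4] ((572.3161010742188, -342.7696838378906), (60.80824661254883, 32.564002990722656), 84.31805419921875)
wrist cups 6079 [[ 535.3 -423.3  -18.7]
 [ 597.2 -327.3  333.1]
 [ 632.7 -271.4  337.4]]
wrist pad 1370 [ 574.1 -347.3   85.6] [ 592.2 -316.7   88.5] ((573.6362915039062, -349.183349609375), (64.64411926269531, 31.447431564331055), 83.7284164428711)
```

View pics/end.png

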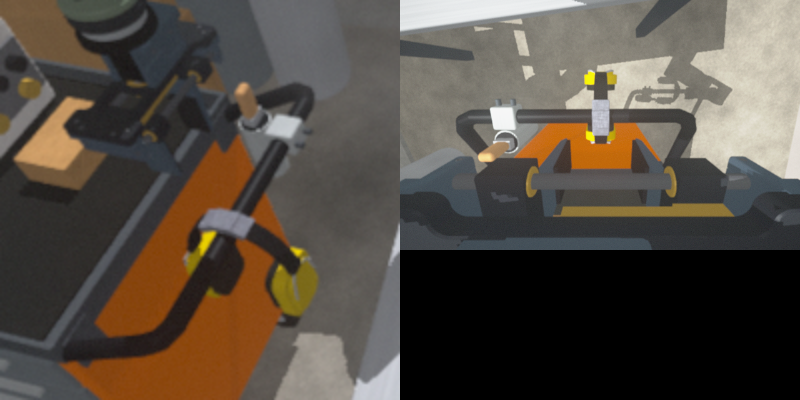

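The band is seated across the tube with one cup on each side: the pad is at about (225,220) in the left panel, and the holster is well clear. I'll wait a second, confirm it's at rest and hand in.

```bash
python3 -m pendant '[{"xyz":[0,0,-0.01],"roll":0,"jaw":0.3},{"xyz":[0,0,-0.02],"roll":0,"jaw":0.3},{"xyz":[0,0,-0.02],"roll":0,"jaw":0.3},{"xyz":[0,0,-0.02],"roll":0,"jaw":0.3},{"xyz":[0,0,-0.02],"roll":0,"jaw":0.3},{"xyz":[0,0,-0.02],"roll":0,"jaw":0.3},{"xyz":[0,0,-0.02],"roll":0,"jaw":0.3},{"xyz":[0,0,-0.02],"roll":0,"jaw":0.3}]'
python3 - <<'E'
from h import *
np.set_printoptions(precision=1,suppress=True)
ims=[]
for i in range(3):
    im,d,K,T=grab("scene"); P=cloud(d,K,T); ims.append(im.astype(int))
    t=P[(abs(P[...,0]-575)<60)&(abs(P[...,1]+349)<100)&(P[...,2]>79)&(P[...,2]<100)]; print(len(t),np.median(t,0))
print(abs(ims[2]-ims[0])[150:300,130:250].max())
z=np.load("scene0.npz"); P0=cloud(z["d"],z["K"],z["T"]); print("bench change px",(abs(z["im"].astype(int)-ims[2]).max(2)[140:320,410:510]>40).sum(),(abs(z["im"].astype(int)-ims[2]).max(2)[280:325,300:370]>40).sum())
print(env.job_done())
E
```

```text
time_s: 15.5
ee_pos: [574.5, -348.9, 245.4]
ee_rot: [180.0, 0.0, -7.1]
force: [0.2, -0.2, -0.6]
gripper_width: 63.8
213 [ 576.3 -347.7   84.2]
216 [ 577.4 -347.4   84.3]
214 [ 577.6 -345.5   84.4]
23
bench change px 0 0
the job is handed in; nothing more can be done
None
```

The yellow ear defenders are hanging on the straight tube of the cart's push handle, one cup on each side, and I handed the job in at about 15.6 s.

- **Lift and carry:** I gripped the crown pad across x with 25 N, keeping the fingertips just above its underside. The wrist then read about 3.5 N of hanging weight. I carried them over to about 60 mm past the middle of the tube, on the side away from the holster.
- **Placing:** I crept down until the wrist force turned from -3.4 N to +6 N. That happened at tool height 75.8 mm, exactly where I expected the pad to seat. I then eased off the load, opened the jaws and retreated straight up.
- **Final position:** The pad's top is about 86 mm high, against about 86 mm expected when seated. The pad is within a few mm of the tube axis in all three views. Its yaw agrees with the tube's to within about 2°, and the cups are well clear of the holster.
- **At rest:** Three pad readings over about 0.1 s stayed within about 2 mm, which I take to be depth noise.
- **Bystanders:** The image areas around the spray bottle, magnet and hammer show no changed pixels since the start.

No check failed. The cameras disagreed by 2–3 mm on the tube's sideways position. The side camera's pad centre came out about 7 mm off the other two, because it sees only part of the pad. All of this is well inside the 30 mm limit.

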